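Raise the throwing gauge to its next hole

TASK

The next bowls are one size taller, so put the throwing gauge up by one hole: pinch its sprung button in flush with the sleeve, slide the sleeve up the post, and let the button pop out through the next hole. Feel for the click and stop pulling there, without straining against the locked button; then let go, leaving the sleeve resting on the button, and leave the pot, brush, rib and jar where they are.

Things in the scene. Friction and masses are not known exactly. Their poses are not given: they have to be found in the camera images.
- gauge: Potter's throwing gauge, screwed to the bench: round grey cast base, 140 mm across, with a 48 mm round boss up to 45 mm height, and a 21 mm square steel post on which the sleeve slides. Origin: centre of the base's underside, on the bench, on the post's axis. z up, x to the side where the button stands out, y along the pointer. Fixed.
- sleeve: Sliding sleeve: plain zinc-coated steel square tube, 28 x 28 mm, 3 mm wall, black cap; sides along the gauge's x and y. Its origin is the gauge's origin when right down and rises with it. From it the sleeve runs from z = 45 to 257 mm; the pointer's 42 mm dark collar from 85 to 115 mm. With the pointer 0.45 to 0.65 kg. Cannot turn; 1 to 2 N of friction; sinks back if let go with the button inside.
- sleeve_grip (a point): Point on the sleeve's axis at its top hole, 230 mm above the sleeve's origin and 27 mm below the cap's top; rises with the sleeve. Place to pinch from straight above, fingers on the -x and +x faces. The +x face has three 12 mm holes in a row: the top one here, the second below it (distance: see sleeve_rise), the third 104 mm below it.
- button: Sprung brass button, 10 mm across, tapered nose, carried by the post; looks out to the gauge's +x through a hole of the sleeve, 6 mm proud of its face. At the start out through the top hole. Origin on the post's axis 230 mm above the bench (when out; it travels to -x when pressed); tip 20 mm along +x. Spring: 2 N to start, 4 N flush. A grip of 25 to 35 N pinches it flush and holds the sleeve.
- sleeve_rise (a joint): How far the sleeve is raised (m): 0 right down, button in the top hole; 0.118 at its upper limit. The second hole meets the button somewhere from 0.039 to 0.065 (hand-drilled, it differs from gauge to gauge and is not measured), the third at 0.104. Once the button is out through a hole the sleeve is locked both ways, with 1 mm of play each way; a pull of over 20 N strains it.
- button_in (a joint): How far the button is pressed in (m): 0 fully out, 0.006 flush with the sleeve's face, about 0.009 when riding inside. Pinched flush, its taper slips under the wall when the sleeve is raised with 15 to 20 N within the first 5 mm or so; it then rides inside with about 1 N of drag and springs out by itself at the next hole.
- pointer_tip (a point): End of the gauge's pointer (a level 8 mm steel rod with a black rubber tip), 122 mm from the post's axis along the gauge's +y and 100 mm above the sleeve's origin.
- pot: Terracotta pot, 104 mm across and 66 mm high, standing on a 12 mm thick white plaster bat under the pointer; origin at the centre of its underside. To be left alone.
- brush: Wooden brush, 200 mm long, lying on the bench beside the gauge; origin at its middle, on the bench; lies along its x. To be left alone.
- rib: Flat wooden throwing rib, 145 x 45 x 7 mm with round ends, lying on the bench; origin at the middle of its underside. To be left alone.
- jar: Clear jar with a white lid, 64 mm across, 85 mm high, standing on the bench; origin at the centre of its underside. To be left alone.
Things that resemble listed ones, but are neither listed nor needed, are in the scene too. Of the things shaped like the gauge, the grey one is meant.

How it is judged:
By the outcome, as a careful person would: the job done as asked, in the order asked, and still so for the second after the job is handed in, with the robot touching nothing.
It also fails if it takes over 45 s, if anything falls off the work surface, if the arm or the gripper's body presses on something with over 40 N, if the wrist force passes 120 N, or if a joint passes its speed limit or range.

ROBOT

A 7-joint arm with a two-finger parallel gripper is mounted at the origin on the work surface. World frame = base frame: x ahead of the robot, y to its left, z up, the work surface at z = 0. Lengths are in m, angles in rad, forces in N, time in s.
With the tool pointing down it reaches from about 0.425 to 0.825 m from the base axis. Payload 3.6 kg.
Tool frame: the origin (TCP) lies where the fingers leave the gripper's body, on its centre line; the fingertips stand 73 mm ahead of it and the grasp point (between the pads) lies 54 mm ahead of it; z points along the fingers, y is the line along which they close (so a half turn about z gives the same grasp; the last joint's range is limited). The gripper opens to 85 mm and grips with 20 to 120 N. Pads are 22 mm wide; open, the fingers measure 114 mm over their backs; the gripper's body (76 mm by 85 mm) begins 54 mm behind the grasp point. The pads swing forward as they close: fully open they stand 13 mm farther back than shut.
Start: joints at [1.113, 0.615, -0.013, 1.423, 0.008, 1.103, -0.04], TCP at [0.271, -0.591, 0.304] pointing down, gripper open.
Joint ranges: [-3.12, 3.12], [-0.3, 2.06], [-1.34, 1.32], [0.26, 2.42], [-1.36, 4.5], [0.01, 1.98], [-2.84, 2.84]. Speed limits (rad/s): [2.79, 2.79, 3.14, 3.14, 3.14, 3.14, 3.14].

INTERFACE

Orientations are given as a unit quaternion [x, y, z, w].
In Python, from station import arm, snapshot, camera_info, ticket gives the robot as it stands. Calls block until the motion is done:
- arm.movep(position, orientation): joint-space move of the TCP to a pose.
- arm.line_to(position, velocity=0.15, ori=None): straight line of the TCP; ori=None keeps the orientation; velocity is the mean speed in m/s.
- arm.move_j(angles): joint-space move.
- arm.move_gripper(opening, effort=None): opening from 0.0 (shut) to 1.0 (fully open); effort is the grip in N (None keeps the last); returns when the fingers have stopped.
- arm.pause(seconds).
- arm.ik(position, orientation): joint angles nearest the present ones, or None.
- snapshot(name): name is "scene" or "top" or "wrist"; returns the picture (420x560x3 uint8, blue, green, red); there is no depth.
- camera_info(name): a dict with "fx", "fy", "cx", "cy" (pixels), "dist_coeffs" ([k1, k2, p1, p2, k3] as OpenCV has them; the pictures are not rectified), "R" (3x3) and "t" (3): a world point X has camera coordinates R X + t; the wrist camera has in their place "T_tool_cam" (4x4, takes a point from camera to tool coordinates, whose origin is the TCP and whose axes are the flange's). Camera axes: x right, y down, z forward; pixel columns grow to the right and rows downward; lengths in m; the calibration is good to about 2 mm. A picture is of the moment at which its call begins: read the wrist's pose just before it. camera_info takes no time and is no camera call.
A pose or a line that the arm cannot do raises arm.MotionError and nothing moves.
- ticket.finish_job(): hands the job in; it is judged then, once.
Readings, each from a call of its own:
- arm.read_time(): time.
- arm.read_joint_positions(): joint angles.
- arm.read_dq(): joint speeds.
- arm.read_effort(): joint torques, N m.
- arm.read_tool_pos(): TCP position.
- arm.read_eef_rot(): TCP orientation.
- arm.read_ft_force(): force on the tool from outside, world axes, zero at the start.
- arm.read_wrist_torque(): the same for the moment, N m.
- arm.read_opening(): opening from 0.0 (shut) to 1.0 (fully open).
- arm.read_finger_force(): force on a finger pad.
Only numpy, scipy, OpenCV 4.12 (cv2) and the standard library are available. Lean on these libraries where they do the work, as an engineer would, in place of code of your own. Each camera call takes 0.05 s, during which the arm holds its last target. There are 200 camera calls.

## Working session

There is one attempt and no reset: what is moved stays moved. The work goes in short steps, each a Python script; the robot and the scene stay as the last script left them, time stands still between calls to the robot, and variables do not carry over. Pictures are saved under pics/ and viewed, at most 10 in all, crops included, and the job is handed in when it is done.

```bash
mkdir -p pics; ls; python3 - <<'E'
from station import arm, snapshot, camera_info, ticket
import cv2
for n in("scene","top"):
    im=snapshot(n); cv2.imwrite(f"pics/{n}0.png",im); c=camera_info(n); print(n,c)
print(camera_info("wrist")); print(arm.read_time(),arm.read_tool_pos(),arm.read_eef_rot(),arm.read_opening(),arm.read_ft_force())
E
```

```text
pics
scene {'fx': 516.7008181435859, 'fy': 516.7008181435859, 'cx': 275.89644969830516, 'cy': 206.48828808431352, 'dist_coeffs': array([-0.16993096,  0.        ,  0.        ,  0.        ,  0.        ]), 'R': array([[ 0.53785896,  0.84297822,  0.0097707 ],
       [ 0.59803412, -0.37335323, -0.70919853],
       [-0.59419099,  0.387292  , -0.70494112]]), 't': array([-0.28596407, -0.21127077,  1.59575124])}
top {'fx': 527.3997507692006, 'fy': 527.3997507692006, 'cx': 269.46874476792885, 'cy': 212.60433628317145, 'dist_coeffs': array([-0.12509091,  0.        ,  0.        ,  0.        ,  0.        ]), 'R': array([[ 0.01219875, -0.99992221, -0.00259916],
       [-0.99584654, -0.0119144 , -0.09026473],
       [ 0.09022674,  0.00368948, -0.99591442]]), 't': array([-0.02691709,  0.56499177,  1.43665337])}
{'fx': 308.95590125127853, 'fy': 308.95590125127853, 'cx': 273.8283279962866, 'cy': 205.54422222774613, 'dist_coeffs': array([0.01119185, 0.        , 0.        , 0.        , 0.        ]), 'T_tool_cam': array([[ 1.29273958e-03, -9.60812751e-01, -2.77195214e-01,
         7.01868267e-02],
       [ 9.99999115e-01,  1.15472087e-03,  6.61151020e-04,
         7.87555403e-04],
       [-3.15159231e-04, -2.77195824e-01,  9.60813393e-01,
        -6.98455277e-02],
       [ 0.00000000e+00,  0.00000000e+00,  0.00000000e+00,
         1.00000000e+00]])}
0.1 [ 0.27121918 -0.59013576  0.302814  ] [ 9.76885165e-01  2.13761388e-01 -2.77049684e-04 -1.16892617e-03] 1.0027833955794214 [ 0.32086497 -0.12852168 -0.04114476]
```

View pics/scene0.png

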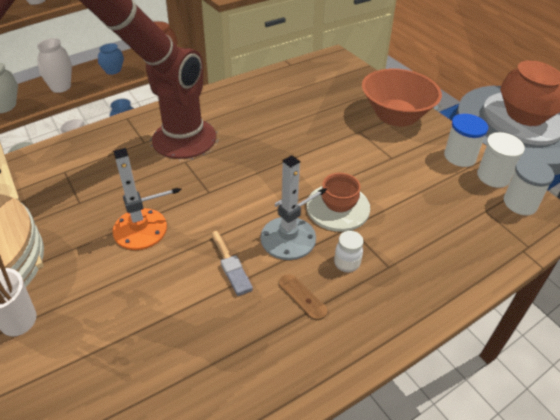

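View pics/top0.png

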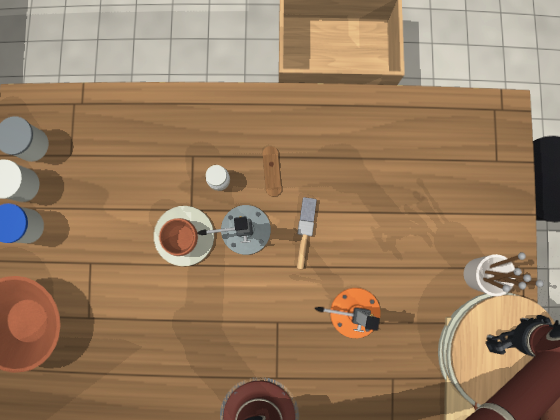

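Candidates: grey gauge (scene 290,205; top 245,228) and orange gauge (scene 138,200; top 357,315). The grey one is meant. I'll check it in one close crop.

```bash
python3 - <<'E'
import cv2,numpy as np
a=cv2.imread("pics/scene0.png")[145:265,250:330]; b=cv2.imread("pics/top0.png")[190:270,185:285]
a=cv2.resize(a,None,fx=4.5,fy=4.5,interpolation=cv2.INTER_CUBIC); b=cv2.resize(b,None,fx=4.3,fy=4.3,interpolation=cv2.INTER_CUBIC)
o=np.zeros((545,795,3),np.uint8);o[:a.shape[0],:a.shape[1]]=a;o[:b.shape[0],362:362+b.shape[1]]=b
cv2.imwrite("pics/crop0.png",o)
E
```

```text
(no output)
```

View pics/crop0.png

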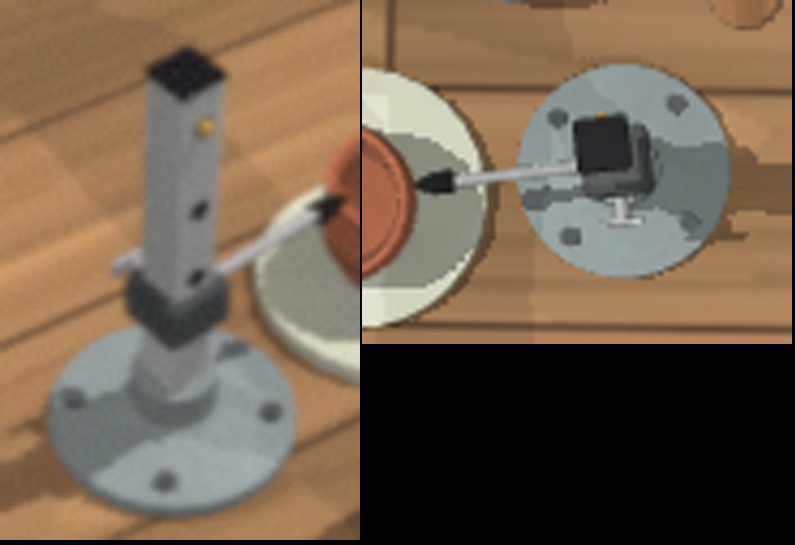

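The crop confirms the grey gauge: black cap at scene (291,161) and top (241,223.5). The brass button is on the face away from the robot at scene (295.6,173), with two dark holes below it. The pointer reaches over the pot to top (198,233).

```bash
cat > h.py <<'E'
from station import arm, snapshot, camera_info, ticket
import cv2,numpy as np
from scipy.optimize import least_squares
from scipy.spatial.transform import Rotation as Ro
def proj(n,P):
    c=camera_info(n);K=np.array([[c['fx'],0,c['cx']],[0,c['fy'],c['cy']],[0,0,1.]])
    return cv2.projectPoints(np.atleast_2d(np.asarray(P,float)),cv2.Rodrigues(c['R'])[0],c['t'],K,c['dist_coeffs'])[0][:,0]
def g2w(q,P):
    x,y,a=q;P=np.atleast_2d(P);c,s=np.cos(a),np.sin(a)
    return np.c_[x+c*P[:,0]-s*P[:,1],y+s*P[:,0]+c*P[:,1],P[:,2]]
def ori(a,k=0):  # tool down, tool y along gauge x
    return (Ro.from_euler('z',a+np.pi/2+k*np.pi)*Ro.from_euler('x',np.pi)).as_quat()
E
python3 - <<'E'
from h import *
G=[[0,0,.257],[0,.122,.1],[.02,0,.23]]
obs={'scene':[[291.3,161.2],[325.6,189.4],[295.6,173.2]],'top':[[241,223.5],[197.6,232.8],[240.6,216.9]]}
f=lambda q:np.concatenate([(proj(n,g2w(q,G))-obs[n]).ravel() for n in obs])
r=least_squares(f,[.55,0,0]);print(r.x,f(r.x).round(1))
q=r.x
# second hole
g=lambda s:(proj('scene',g2w(q,[[.014,0,.23],[.014,0,.23-s],[.014,0,.126]]))).round(1).tolist()
for s in(.04,.05,.06,.065):print(s,g(s))
print('obs',[250+199/4.5,145+209/4.5],[250+195/4.5,145+278/4.5])
x,y,a=q
for k in(0,1):
    j=arm.ik([x,y,.23+.054+.1],ori(a,k));print(k,j, arm.ik([x,y,.284],ori(a,k)))
E
```

```text
[0.51688403 0.04503636 0.11613749] [-0.5 -1.1  0.5 -0.3  0.8  0.9 -0.   0.5  0.6  0.1  0.2 -0.5]
0.04 [[294.6, 172.7], [294.0, 186.1], [293.0, 206.2]]
0.05 [[294.6, 172.7], [293.8, 189.3], [293.0, 206.2]]
0.06 [[294.6, 172.7], [293.7, 192.5], [293.0, 206.2]]
0.065 [[294.6, 172.7], [293.6, 194.1], [293.0, 206.2]]
obs [294.22222222222223, 191.44444444444446] [293.3333333333333, 206.77777777777777]
0 [ 0.24577963  0.37601133 -0.53788359  1.66156093  0.20657462  1.16105673
 -0.22795524] [ 0.19009383  0.46969952 -0.46756543  1.81781776  0.26033042  0.91497518
 -0.27784385]
1 [-0.83145683  0.5299278   1.13755843  1.69212704 -0.50452532  1.2502602
 -2.60594414] [-0.80382805  0.67370852  1.13527814  1.84674646 -0.69368667  1.08582791
 -2.42570286]
```

```bash
python3 - <<'E'
from h import *
x,y,a=.5169,.0450,.1161
p=arm.read_tool_pos();arm.line_to([p[0],p[1],.42],.2)
arm.movep([x,y,.40],ori(a))
arm.pause(.3)
p=np.array(arm.read_tool_pos());R=Ro.from_quat(arm.read_eef_rot()).as_matrix()
im=snapshot("wrist");np.savez("w0.npz",p=p,R=R);cv2.imwrite("pics/w0.png",im)
c=camera_info("wrist");T=np.eye(4);T[:3,:3]=R;T[:3,3]=p;M=np.linalg.inv(T@c['T_tool_cam'])
K=np.array([[c['fx'],0,c['cx']],[0,c['fy'],c['cy']],[0,0,1.]])
G=[[0,0,.257]]+[[i*.014,j*.014,.257] for i,j in((1,1),(1,-1),(-1,-1),(-1,1))]+[[.02,0,.23],[0,.122,.1]]
uv=cv2.projectPoints(g2w((x,y,a),G),cv2.Rodrigues(M[:3,:3])[0],M[:3,3],K,c['dist_coeffs'])[0][:,0]
print(p,uv.round(1).tolist(),arm.read_time(),arm.read_ft_force(),arm.read_joint_positions())
for u in uv: cv2.circle(im,tuple(int(v) for v in u.round()),2,(0,255,0),-1)
cv2.imwrite("pics/w0m.png",im)
E
```

```text
[0.51698015 0.04467573 0.39995507] [[273.5, 215.9], [293.2, 197.1], [292.5, 234.0], [254.5, 233.9], [253.9, 197.1], [298.3, 205.5], [273.7, 66.2]] 3.6083 [-0.84404441 -0.10542575  0.0425266 ] [ 0.28206725  0.37164893 -0.5912965   1.63144422  0.21851924  1.2053018
 -0.24048516]
```

View pics/w0m.png

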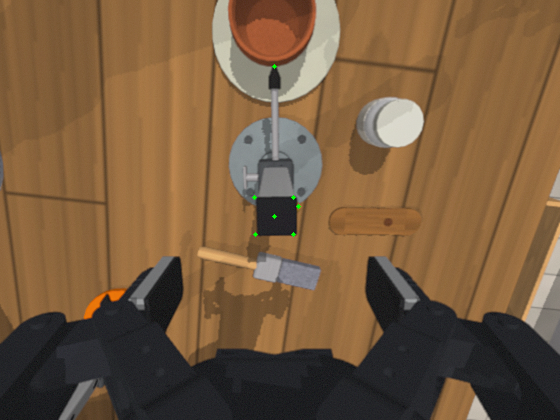

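The wrist view shows the cap centred near (277,216), about 2 mm to gauge +x of the prediction, and the yaw matches. I'll shift 1.5 mm, go down and pinch.

```bash
python3 - <<'E'
from h import *
x,y,a=.5169+.0015*np.cos(.116),.0450+.0015*np.sin(.116),.1161
arm.line_to([x,y,.282],.12,ori(a))
print(arm.read_ft_force())
arm.move_gripper(.5,30)
print(arm.read_ft_force(),arm.read_opening())
arm.move_gripper(0.0,30); arm.pause(.2)
print(arm.read_opening(),arm.read_finger_force(),arm.read_ft_force(),arm.read_wrist_torque(),arm.read_tool_pos(),arm.read_time())
cv2.imwrite("pics/w1.png",snapshot("wrist"))
E
```

```text
[ 0.77693414  0.72888485 -0.29710103]
[-0.60563157  0.33296841 -0.13556786] 0.49963285360607135
0.3217297419212301 31.283541759476066 [-0.10112794 -1.33596377  5.12608362] [-0.09458883  0.14606586  0.35375097] [0.51876714 0.04523696 0.28255512] 5.7
```

View pics/w1.png

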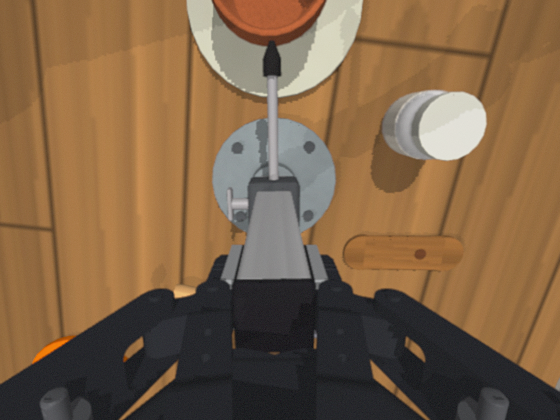

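Opening 27.3 mm shows the button is pinched flush, with the cap between the pads. Now I'll raise through the first few mm, watching the force.

```bash
python3 - <<'E'
from h import *
p0=np.array(arm.read_tool_pos());np.save("p0.npy",p0)
x,y=.5169+.0015*np.cos(.116),.0450+.0015*np.sin(.116)
for i in range(1,13):
    arm.line_to([x,y,.282+.001*i],.02)
    f=arm.read_ft_force();print(i,round((arm.read_tool_pos()[2]-p0[2])*1e3,2),np.round(f,1),round(arm.read_opening(),3),round(arm.read_finger_force(),1),round(arm.read_time(),2))
    if f[2]<-32:break
E
```

```text
1 0.05 [ 3.7 -0.3 -3.1] 0.321 30.5 6.0
2 0.74 [ 4.8  0.3 -6.2] 0.319 30.2 6.25
3 1.8 [ 5.5  0.1 -7. ] 0.323 30.3 6.5
4 2.81 [ 4.7  1.3 -7.1] 0.325 30.3 6.75
5 3.75 [ 4.8  1.2 -6.7] 0.322 30.2 7.0
6 4.49 [ 5.7  1.1 -7.3] 0.324 30.3 7.25
7 5.07 [  6.7   2.  -10.3] 0.324 30.7 7.5
8 5.62 [  6.8   2.3 -13.5] 0.322 31.1 7.75
9 6.21 [  6.8   1.8 -14.6] 0.326 31.4 8.0
10 8.35 [ 4.6  0.6 -7.1] 0.325 32.3 8.25
11 9.72 [ 6.5  1.1 -7.4] 0.326 32.4 8.5
12 10.8 [ 5.3  0.9 -7.6] 0.328 32.4 8.75
```

The button slipped under at about 6 mm with 15 N, and now rides with a steady 7.4 N. I'll keep raising and feel for the click.

```bash
python3 - <<'E'
from h import *
p0=np.load("p0.npy");L=[]
x,y=.5169+.0015*np.cos(.116),.0450+.0015*np.sin(.116)
h=12.;hit=0
while h<70:
    h+=3 if h<33 else .7
    arm.line_to([x,y,.282+h/1e3],.03 if h<34 else .014)
    f=arm.read_ft_force();z=(arm.read_tool_pos()[2]-p0[2])*1e3;L.append((round(h,1),round(z,2),*np.round(f,1),round(arm.read_opening(),3)))
    if f[2]<-10.5:
        hit=1;break
for l in L[:3]+L[-12:]:print(*l)
print(hit,arm.read_time())
cv2.imwrite("pics/s1.png",cv2.resize(snapshot("scene")[125:265,240:350],None,fx=4,fy=4,interpolation=cv2.INTER_CUBIC))
E
```

```text
15.0 13.98 4.8 1.3 -5.4 0.326
18.0 17.08 5.7 -0.1 -6.9 0.323
21.0 20.13 5.6 0.7 -4.6 0.324
51.9 51.45 5.6 1.5 -3.3 0.321
52.6 52.18 5.9 0.2 -3.7 0.322
53.3 52.68 4.5 0.1 -3.7 0.323
54.0 53.15 5.1 1.2 -5.1 0.319
54.7 53.84 5.0 1.2 -5.4 0.326
55.4 54.71 5.8 0.4 -3.9 0.326
56.1 55.2 5.6 1.1 -5.3 0.326
56.8 55.75 5.9 1.5 -7.3 0.321
57.5 56.37 5.5 0.1 -7.1 0.324
58.2 57.07 6.3 1.2 -6.5 0.324
58.9 57.4 6.9 1.2 -8.9 0.322
59.6 57.55 6.8 1.4 -11.3 0.323
1 20.0
```

View pics/s1.png

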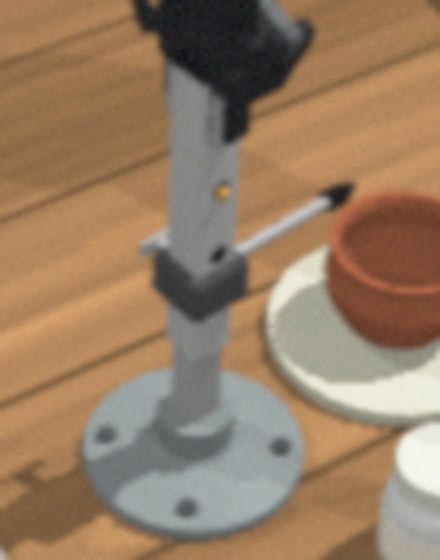

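Brass shows in the second hole at crop (223,190), and the hand stopped at 57.5 mm with the force rising: it clicked. Now I'll ease the sleeve down onto the button and let go.

```bash
python3 - <<'E'
from h import *
p0=np.load("p0.npy")
x,y,a=.5169+.0015*np.cos(.116),.0450+.0015*np.sin(.116),.1161
h=59.6
while h>56:
    h-=.5;arm.line_to([x,y,.282+h/1e3],.02)
    f=arm.read_ft_force();print(round(h,1),round((arm.read_tool_pos()[2]-p0[2])*1e3,2),np.round(f,1))
    if f[2]>.5:break
arm.move_gripper(.6);arm.pause(.2);print(arm.read_opening(),arm.read_ft_force())
arm.move_gripper(1.0)
arm.line_to([x,y,.46],.15);arm.pause(.3)
print(arm.read_ft_force(),arm.read_finger_force(),arm.read_time())
b=snapshot("scene");t=snapshot("top")
o=np.zeros((560,800,3),np.uint8);k=cv2.resize(b[125:265,240:350],None,fx=4,fy=4,interpolation=cv2.INTER_CUBIC)
o[:,:440]=k;o[:270,440:]=cv2.resize(t[90:360,120:480],None,fx=1,fy=1);cv2.imwrite("pics/s2.png",o)
E
```

```text
59.1 57.33 [ 6.7  0.6 -9.1]
58.6 57.19 [ 6.3  2.2 -9. ]
58.1 56.98 [ 6.7  0.2 -6.5]
57.6 56.69 [ 5.9  1.6 -5.4]
57.1 56.25 [ 5.5  0.8 -5.6]
56.6 55.79 [ 5.4  0.6 -4.9]
56.1 55.31 [ 4.7  0.7 -5.4]
55.6 54.86 [ 5.4  0.9 -4.9]
0.6025830507330817 [-0.39076845 -0.2145063  -0.04437376]
[-0.06243909  0.31908635  0.47876763] 0.0 24.3083
```

View pics/s2.png

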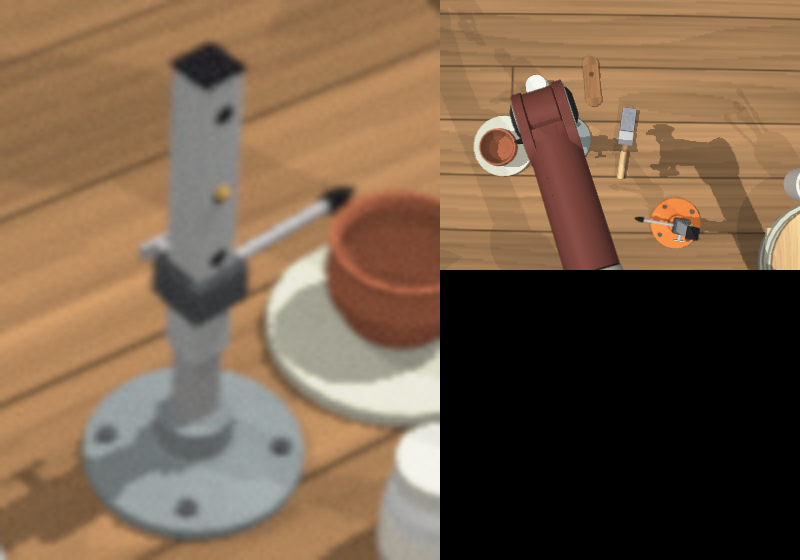

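The button is out in the second hole at crop (223,193) and the sleeve is resting on it. The gripper is clear, and the pot, jar, rib and brush haven't moved.

```bash
python3 -c "
from station import ticket
print(ticket.finish_job())"
```

```text
the job is handed in; nothing more can be done
None
```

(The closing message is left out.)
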